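# Flick the palette wheel and brake it on red

### The arm

A 7-joint arm with a two-finger parallel gripper is mounted at the origin on the work surface. World frame = base frame: x ahead of the robot, y to its left, z up, the work surface at z = 0. Lengths are in m, angles in degrees, forces in N, time in s.
With the tool pointing down it reaches from about 0.425 to 0.875 m from the base axis. Payload 4.7 kg.
Tool frame: the origin (TCP) lies at the very end of the fingers, on their centre line; the grasp point (between the pads) lies 19 mm behind it; z points along the fingers, y is the direction in which the jaws open and shut (so a half turn about z gives the same grasp; the last joint's range is limited). The gripper opens to 87 mm and grips with 3 to 60 N. Pads are 19 mm wide; open, the fingers measure 117 mm over their backs; the gripper's body (75 mm by 190 mm) begins 51 mm behind the grasp point.
Start: joints at [68.245, 18.392, -4.016, 83.108, 1.295, 78.541, -3.26], TCP at [0.249, -0.6, 0.223] pointing down, gripper open.
Joint ranges: [-163.93, 163.93], [-17.29, 119.83], [-79.2, 71.16], [3.27, 140.29], [-89.18, 269.18], [5.43, 117.66], [-154.24, 154.24]. Speed limits (degrees/s): [147.25, 147.25, 180, 180, 180, 180, 180].

### API

Orientations are given as [roll, pitch, yaw] about the fixed x, y, z axes, in that order (R = Rz(yaw) Ry(pitch) Rx(roll)).
In Python, from cell import sensors, imaging, ticket gives the robot as it stands.
- The arm moves only by the tool carry_out, never from a script. Its argument "plan" is a list of rows, each an object of numbers: "fingers": the closure, from -1 (fully open) to 1 (shut); "dx", "dy", "dz": the shift along the tool's x, y, z normalised to -1 to 1, where 1 is 0.03 m; "rx", "ry", "rz": the turn, a rotation vector about the tool's x, y, z normalised to -1 to 1, where 1 is 10 degrees. A call has 1 to 12 rows; each row shifts and turns the commanded pose from where the row before left it, along the tool's axes as they then stand; what a row does not reach is not made up. A row lasts 1/8 s, in which the tool goes at most 62.5 mm and 10.7 degrees, less where a joint would pass 70% of its speed; a pose out of reach is approached as far as the arm can. A call with a number of a shift or a turn outside -1 to 1 is refused whole. A call with a gripper value outside its range is refused whole. The fingers move at their own pace and stop on an object; "force" is the grip in N (left out, the last holds). Time passes only in rows, so rows that do not move let the fingers close. It gives the time, the measured TCP pose, the force and the opening at its end, in the units of the state.
- sensors.get_obs(): the state, without advancing time (a new reading comes with each control period).
- imaging.read_camera(name): name is "scene" or "top" or "wrist"; returns a dict with "color" (400x640x3 uint8, red, green, blue), "mtx" (3x3 intrinsics, pixels), "dist_coeffs" ([k1, k2, p1, p2, k3] as OpenCV has them; the pictures are not rectified), "extrinsics" (4x4, takes a point from world to camera coordinates); the wrist camera has in their place "tool_from_camera" (4x4, takes a point from camera to tool coordinates, whose origin is the TCP and whose axes are the flange's). Camera axes: x right, y down, z forward; pixel columns grow to the right and rows downward; lengths in m; the calibration is good to about 2 mm. A picture is of the moment at which its call begins: read the wrist's pose just before it. There is no depth.
- ticket.sign_off(): hands the job in, once; it reports no verdict.
The state is a dict: "time_s": time; "qpos": joint angles; "joint_velocities": joint speeds; "effort": joint torques, N m; "tool_pos": TCP position; "tool_rot": TCP orientation; "force": force on the tool from outside, world axes, zero at the start; "wrist_torque": the same for the moment, N m; "grip_width": finger opening in m.
Only numpy, scipy, OpenCV 4.12 (cv2) and the standard library are available. Lean on these libraries where they do the work, as an engineer would, in place of code of your own. Each camera call takes 0.05 s, during which the arm holds its last target.

### The job

With a fingertip, flick the painter's palette wheel counterclockwise (seen from above) so that it spins freely and its red rim band goes past the blue pointer at least once, then leave the wheel alone until red comes round again and brake it with a fingertip so that it stops with the pointer pointing at the red band. Once the band has gone past the pointer, touch the wheel only to brake it as red arrives: it must not stop anywhere else, be nudged into place, or be left to run down by itself. Take the finger off at the end with the wheel at rest, and neither lift nor move the other things on the desk.

Things in the scene. Friction and masses are not known exactly. Their poses are not given: they have to be found in the camera images.
- palette: Fixed turntable on the desk: dark round foot, 190 mm across, with a blue pointer arm, carrying the free wooden palette wheel. Origin: on the wheel's axis, on the desk top; z up; x level, towards the pointer. Foot and pointer never move during the run.
- hub (a point): Centre of the wheel, on its axis at the height of its flat top, 62 mm above the desk. Wheel: 270 mm across, 14 mm thick. Outside the pegs its rim is bare and flat from radius 92 to 135 mm, good to brake on by pressing down; the bearing is sprung and starts to sink at 5 to 9 N, 8 mm down at 20 to 25 N. Inside: six dishes 3 mm high, brass hub 8 mm high.
- peg (a point): Top centre of one of six like upright dark wooden pegs on the wheel, good to flick it by: 14 mm across, 28 mm tall, tops 90 mm above the desk, on a circle of radius 85 mm. Seen from above they stand 30, 90, 150, 210, 270 and 330 degrees counterclockwise from the middle of the red band; this is the one at 30.
- wheel (a joint): Wheel angle, rad, positive counterclockwise from above, endless, counts whole turns. Middle of red is at the pointer at 0, 2 pi, 4 pi.. Starts at rest between -5.2 and -1.6: red first passes at 0, comes again at 2 pi. Wheel 0.65 to 1.05 kg on a good bearing: let go, it slows by only 0.06 to 0.2 rad/s per second; flick to 2 rad/s or more. A few newtons on the rim stop it at once.
- red_mark (a point): Middle of the red band on the wheel's rim edge: a bright red patch 50 mm wide along the rim and 30 mm deep, beside the red pigment dish, the only red on the wheel. 135 mm from the axis, 62 mm above the desk; turns with the wheel.
- pointer_tip (a point): Inner tip of the blue pointer, 140 mm from the axis, just outside the wheel's rim, its top level with the wheel's top (62 mm above the desk). The pointer reaches outwards to 182 mm from the axis.
- seal: Pale stone seal with a ball on top, 28 x 28 mm, 64 mm tall, loose, near the wheel; origin at the centre of its underside. Bystander.
- water_bowl: Small blue ceramic bowl, 68 mm across, 42 mm tall, loose, near the wheel; origin at the centre of its underside. Bystander.
- ink_bottle: Black ink bottle with red cap, 54 mm across, 120 mm tall; origin at the centre of its underside. Bystander.
- paperweight: Dark wooden bar 160 x 35 x 22 mm; origin at the centre of its underside. Bystander.
- inkstone: Black slab 100 x 75 x 22 mm; origin at the centre of its underside. Bystander.
- tape_roll: Amber ring 76 mm across, 24 mm tall; origin at the centre of its underside. Bystander.
- paste_tin: Round red tin 64 mm across, 35 mm tall; origin at the centre of its underside. Bystander.

How it is judged (in metres and radians):
On the way, in this order (a step that is already met when the one before it is completed fails the run):
1. the wheel spins counterclockwise, untouched, and its red band has gone past the pointer (value of joint wheel above 0.3 rad and velocity of joint wheel above 0.4 rad/s and contact force between the fingers and palette below 0.1 N), for 0.1 s.
2. a fingertip holds the wheel stopped with the red band at the pointer (value of joint wheel above 5.5 rad and horizontal distance between red_mark and pointer_tip below 0.025 m and velocity of joint wheel between -0.1 and 0.1 rad/s and contact force between the fingers and palette above 0.3 N), for 0.05 s.
At the end, for the whole second after the job is handed in: The wheel is at rest (under 0.03 rad/s) after red went once past the pointer and came round again, with the middle of the red band within 25 mm of the pointer's tip, and every bystander is within 25 mm of its starting place (horizontal distance between red_mark and pointer_tip below 0.025 m and value of joint wheel above 5.5 rad and velocity of joint wheel between -0.03 and 0.03 rad/s and distance of each of seal, water_bowl, ink_bottle, paperweight, inkstone, tape_roll, paste_tin from where it was at the start of the episode below 0.025 m); the robot touches nothing.
It fails at once if after red has first gone by, the wheel stops away from the mark (more than 25 mm between the middle of the red band and the pointer) (value of joint wheel above 0.4 rad and velocity of joint wheel below 0.03 rad/s and horizontal distance between red_mark and pointer_tip above 0.025 m).
It fails at once if after red has first gone by, the fingers touch the wheel while the red band is more than 80 mm from the pointer (value of joint wheel above 0.7 rad and horizontal distance between red_mark and pointer_tip above 0.08 m and contact force between the fingers and palette above 0.3 N).
It fails at once if a bystander is lifted, carried or knocked away (over 25 mm) (distance of any of seal, water_bowl, ink_bottle, paperweight, inkstone, tape_roll, paste_tin from where it was at the start of the episode above 0.025 m).
It also fails if it takes over 54 s, if anything falls off the work surface, if the arm or the gripper's body presses on something with over 40 N, if the wrist force passes 120 N, or if a joint passes its speed limit or range.

## Working session

There is one attempt and no reset: what is moved stays moved. The work goes in short steps, Python scripts to look and compute and a tool call to move; the robot and the scene stay as the last step left them, time stands still between calls to the robot, and variables do not carry over. Pictures are saved under pics/ and viewed, and the job is handed in when it is done.

Besides the shell and the picture viewer there is one more tool, called after "Request:" by a JSON object that holds its "api" and its "payload", one argument or row to a line. carry_out: Moves the arm, as the interface text tells. Scaled input: -1 to 1 covers 0.03 m each way for a shift and 10 degrees each way for a turn. Its arguments: {"type":"object","properties":{"plan":{"type":"array"},"force":{"type":"number"}},"required":["plan"]}

```bash
mkdir -p pics; ls; python3 - <<'E'
from cell import sensors, imaging, ticket
import cv2
print(sensors.get_obs())
for n in ["scene","top"]:
    r=imaging.read_camera(n); cv2.imwrite(f"pics/{n}0.png",r["color"][:,:,::-1])
    print(n,r["mtx"],r["dist_coeffs"],r["extrinsics"])
E
```

```text
pics
{'time_s': 0.0, 'qpos': array([68.2454363 , 18.43891851, -4.01511838, 83.17415659,  1.29583612,
       78.5404723 , -3.26138961]), 'joint_velocities': array([ 0.01390572,  0.06773782,  0.03653491, -0.08726764, -0.05530714,
        0.06813789, -0.02626376]), 'effort': array([-1.23070922e-04, -4.91283882e+01, -4.04255250e-01, -3.12524450e+01,
       -6.40663714e-02,  4.37274633e-02,  1.93941960e-04]), 'tool_pos': array([ 0.24913298, -0.59976937,  0.22146959]), 'tool_rot': array([-1.79891739e+02,  6.65945992e-03,  2.25626884e+01]), 'force': array([-0.11291419,  0.32649554, -0.6517479 ]), 'wrist_torque': array([ 0.01654704, -0.022035  , -0.02065886]), 'grip_width': 0.08709082733905736}
scene [[389.93402986   0.         325.41326604]
 [  0.         389.93402986 198.4421587 ]
 [  0.           0.           1.        ]] [0.02878552 0.         0.         0.         0.        ] [[ 5.92310220e-01  8.05709843e-01 -5.01929578e-04 -3.65613512e-01]
 [ 4.93337283e-01 -3.63164781e-01 -7.90398423e-01 -2.26863399e-01]
 [-6.37014073e-01  4.67913443e-01 -6.12592916e-01  1.58714313e+00]
 [ 0.00000000e+00  0.00000000e+00  0.00000000e+00  1.00000000e+00]]
top [[427.11853259   0.         320.61929262]
 [  0.         427.11853259 196.53671315]
 [  0.           0.           1.        ]] [-0.00365641  0.          0.          0.          0.        ] [[-0.02248321 -0.99964931 -0.01399171  0.01795803]
 [-0.99470769  0.02377114 -0.09995776  0.63006222]
 [ 0.1002553   0.01167029 -0.9948933   1.32307655]
 [ 0.          0.          0.          1.        ]]
```

View pics/scene0.png

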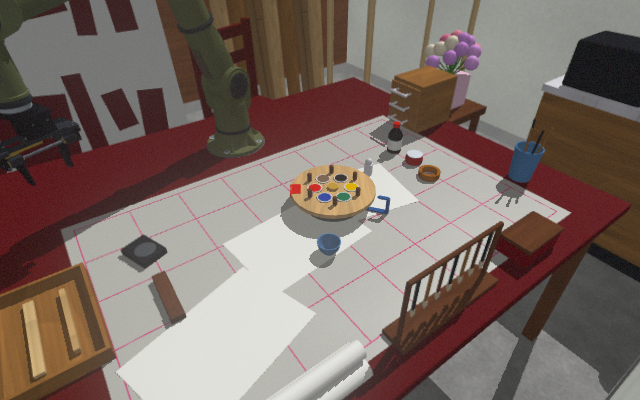

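View pics/top0.png

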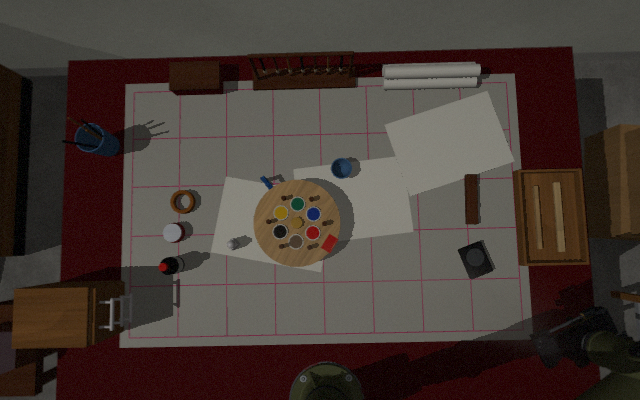

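Top view: wheel about (297,223), red band about (330,243), pointer about (267,183), bowl (341,168), seal (233,243). Now I'll measure these.

```bash
cat > h.py <<'E'
from cell import sensors, imaging, ticket
import cv2, numpy as np
def ray(r,px):
    K=np.array(r["mtx"]);E=np.array(r["extrinsics"]);d=np.array(r["dist_coeffs"])
    u=cv2.undistortPoints(np.array(px,float).reshape(-1,1,2),K,d).reshape(-1,2)
    R=E[:3,:3];t=E[:3,3]; c=-R.T@t
    return c,(R.T@np.c_[u,np.ones(len(u))].T).T
def plane(r,px,z):
    c,d=ray(r,px); s=(z-c[2])/d[:,2]; return c+d*s[:,None]
def proj(r,p):
    E=np.array(r["extrinsics"]); q,_=cv2.projectPoints(np.array(p,float).reshape(-1,1,3),cv2.Rodrigues(E[:3,:3])[0],E[:3,3],np.array(r["mtx"]),np.array(r["dist_coeffs"])); return q.reshape(-1,2)
E
python3 - <<'E'
from h import *
r=imaging.read_camera("top"); im=r["color"]; hsv=cv2.cvtColor(im,cv2.COLOR_RGB2HSV)
b=im[150:300,180:420]; cv2.imwrite("pics/topcrop.png",cv2.resize(b[:,:,::-1],None,fx=3.3,fy=3.3,interpolation=cv2.INTER_CUBIC))
wood=((hsv[...,0]>5)&(hsv[...,0]<25)&(hsv[...,1]>70)&(hsv[...,2]>60)).astype(np.uint8)
wood[:, :248]=0;wood[:,348:]=0;wood[:170]=0;wood[275:]=0
cs,_=cv2.findContours(cv2.morphologyEx(wood,cv2.MORPH_CLOSE,np.ones((5,5))),cv2.RETR_EXTERNAL,cv2.CHAIN_APPROX_NONE)
c=max(cs,key=cv2.contourArea); h=cv2.convexHull(c).reshape(-1,2)
P=plane(r,c.reshape(-1,2),.062); 
(cx,cy),rad=cv2.minEnclosingCircle(P[:,:2].astype(np.float32)*1000)
A=np.c_[2*P[:,:2],np.ones(len(P))]; s=np.linalg.lstsq(A,(P[:,:2]**2).sum(1),rcond=None)[0]
print("encl",cx,cy,rad,"lsq",s[:2],np.sqrt(s[2]+s[0]**2+s[1]**2))
red=((hsv[...,0]<6)|(hsv[...,0]>174))&(hsv[...,1]>170)&(hsv[...,2]>110)
red[:, :248]=0;red[:,350:]=0;red[:170]=0;red[275:]=0
n,l,st,ce=cv2.connectedComponentsWithStats(red.astype(np.uint8))
for i in range(1,n):
    if st[i,4]>15: print("red",st[i],ce[i],plane(r,ce[i],.062))
bl=(hsv[...,0]>100)&(hsv[...,0]<130)&(hsv[...,1]>110)&(hsv[...,2]>50)
n,l,st,ce=cv2.connectedComponentsWithStats(bl.astype(np.uint8))
for i in range(1,n):
    if st[i,4]>15 and 200<ce[i][0]<400: print("blue",st[i],ce[i],plane(r,ce[i],.062))
for n,p,z in [("seal",(233,243),.05),("bowl",(341,168),.04)]: print(n,plane(r,p,z))
E
```

```text
encl 548.1099853515625 78.19593048095703 135.8701171875 lsq [0.55028903 0.08126544] 0.13127455212807654
red [307 227  12  12 119] [312.39495798 232.43697479] [[0.51692005 0.03077342 0.062     ]]
red [321 234  16  19 152] [328.67763158 242.85526316] [[ 0.48395084 -0.01850752  0.062     ]]
blue [334 158  18  20 180] [344.41666667 166.58888889] [[ 0.7193714  -0.07336162  0.062     ]]
blue [260 176  13  13  60] [266.11666667 182.35      ] [[0.67574238 0.17183005 0.062     ]]
blue [307 208  13  12 123] [313.04878049 213.5203252 ] [[0.57510064 0.02755561 0.062     ]]
seal [[0.49003124 0.27834868 0.05      ]]
bowl [[ 0.7188674  -0.06342555  0.04      ]]
```

View pics/topcrop.png

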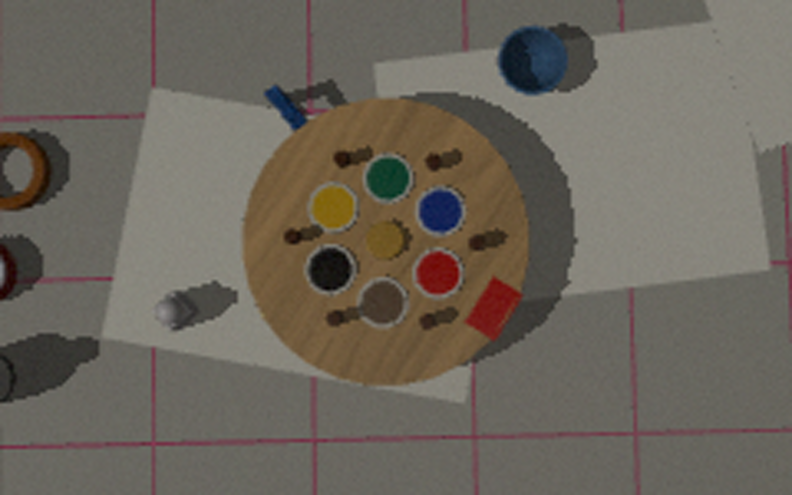

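Measured, wheel: hub about (0.548, 0.078) with a fitted radius of 136 mm. Pointer bearing 36.3° at r = 158 mm, red at -123.6°, so wheel ≈ -2.79 rad, which is inside the given range. First I'll turn the tool to yaw 0 with the fingers shut.

Request:
{"api": "carry_out", "payload": {
  "plan": [
    {"fingers": 1, "rz": 0.75},
    {"fingers": 1, "rz": 0.75},
    {"fingers": 1, "rz": 0.75},
    {"fingers": 1, "dy": -0.5},
    {"fingers": 1, "dy": -1},
    {"fingers": 1, "dy": -1},
    {"fingers": 1, "dy": -1}
  ],
  "force": 20
}}

```text
validation failed for argument at $.pl...
```

Request:
{"api": "carry_out", "payload": {
  "plan": [
    {"dx": 0, "dy": 0, "dz": 0, "rx": 0, "ry": 0, "rz": 0.75, "fingers": 1},
    {"dx": 0, "dy": 0, "dz": 0, "rx": 0, "ry": 0, "rz": 0.75, "fingers": 1},
    {"dx": 0, "dy": 0, "dz": 0, "rx": 0, "ry": 0, "rz": 0.75, "fingers": 1},
    {"dx": 0, "dy": -0.5, "dz": 0, "rx": 0, "ry": 0, "rz": 0, "fingers": 1},
    {"dx": 0, "dy": -1, "dz": 0, "rx": 0, "ry": 0, "rz": 0, "fingers": 1},
    {"dx": 0, "dy": -1, "dz": 0, "rx": 0, "ry": 0, "rz": 0, "fingers": 1},
    {"dx": 0, "dy": -1, "dz": 0, "rx": 0, "ry": 0, "rz": 0, "fingers": 1}
  ],
  "force": 20
}}

```text
time_s: 1.02
tool_pos: [0.2493, -0.4931, 0.2224]
tool_rot: [-180.0, 0.0, 0.3]
force: [0.8, -0.7, 0.5]
grip_width: 0.025
```

Request:
{"api": "carry_out", "payload": {
  "plan": [
    {"dx": 0.53, "dy": -1, "dz": 0, "rx": 0, "ry": 0, "rz": 0, "fingers": 1},
    {"dx": 0.53, "dy": -1, "dz": 0, "rx": 0, "ry": 0, "rz": 0, "fingers": 1},
    {"dx": 0.53, "dy": -1, "dz": 0, "rx": 0, "ry": 0, "rz": 0, "fingers": 1},
    {"dx": 0.53, "dy": -1, "dz": 0, "rx": 0, "ry": 0, "rz": 0, "fingers": 1},
    {"dx": 0.53, "dy": -1, "dz": 0, "rx": 0, "ry": 0, "rz": 0, "fingers": 1},
    {"dx": 0.53, "dy": -1, "dz": 0, "rx": 0, "ry": 0, "rz": 0, "fingers": 1},
    {"dx": 0.53, "dy": -1, "dz": 0, "rx": 0, "ry": 0, "rz": 0, "fingers": 1},
    {"dx": 0.53, "dy": -1, "dz": 0, "rx": 0, "ry": 0, "rz": 0, "fingers": 1},
    {"dx": 0.53, "dy": -1, "dz": 0, "rx": 0, "ry": 0, "rz": 0, "fingers": 1},
    {"dx": 0.53, "dy": -1, "dz": 0, "rx": 0, "ry": 0, "rz": 0, "fingers": 1},
    {"dx": 0.53, "dy": -1, "dz": 0, "rx": 0, "ry": 0, "rz": 0, "fingers": 1},
    {"dx": 0.53, "dy": -1, "dz": 0, "rx": 0, "ry": 0, "rz": 0, "fingers": 1}
  ]
}}

```text
time_s: 2.52
tool_pos: [0.4392, -0.1333, 0.2223]
tool_rot: [179.9, 0.0, 0.3]
force: [-0.4, -1.3, -0.0]
grip_width: 0.0004
```

Request:
{"api": "carry_out", "payload": {
  "plan": [
    {"dx": 0, "dy": -1, "dz": 0, "rx": 0, "ry": 0, "rz": 0, "fingers": 1},
    {"dx": 0, "dy": -1, "dz": 0.7, "rx": 0, "ry": 0, "rz": 0, "fingers": 1},
    {"dx": 0, "dy": -1, "dz": 0.8, "rx": 0, "ry": 0, "rz": 0, "fingers": 1},
    {"dx": 0, "dy": -1, "dz": 0.8, "rx": 0, "ry": 0, "rz": 0, "fingers": 1},
    {"dx": 0, "dy": -1, "dz": 0.8, "rx": 0, "ry": 0, "rz": 0, "fingers": 1},
    {"dx": 0, "dy": -1, "dz": 0.8, "rx": 0, "ry": 0, "rz": 0, "fingers": 1},
    {"dx": 0, "dy": -0.1, "dz": 0.7, "rx": 0, "ry": 0, "rz": 0, "fingers": 1}
  ]
}}

```text
time_s: 3.4
tool_pos: [0.4381, 0.0504, 0.0837]
tool_rot: [180.0, 0.0, 0.5]
force: [0.6, -1.0, -0.4]
grip_width: 0.0002
```

```bash
python3 - <<'E'
from h import *
print(sensors.get_obs()["tool_pos"])
r=imaging.read_camera("top"); 
cv2.imwrite("pics/t1.png",cv2.resize(r["color"][130:320,180:430,::-1],None,fx=3,fy=3))
r=imaging.read_camera("scene"); 
cv2.imwrite("pics/s1.png",cv2.resize(r["color"][80:280,180:440,::-1],None,fx=3,fy=3))
print(sensors.get_obs()["tool_pos"],sensors.get_obs()["force"])
E
```

```text
[0.43811307 0.05041976 0.08369269]
[0.43650984 0.04870896 0.08247647] [-0.5591541   0.11287309  0.70770319]
```

View pics/t1.png

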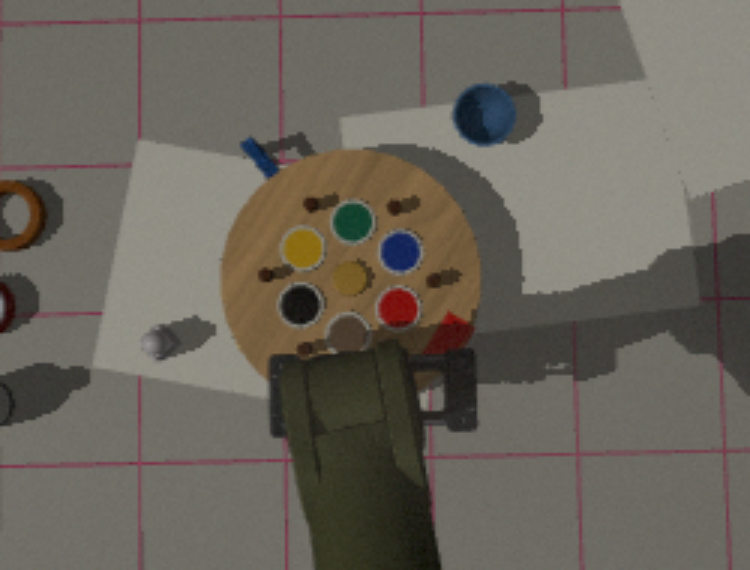

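View pics/s1.png

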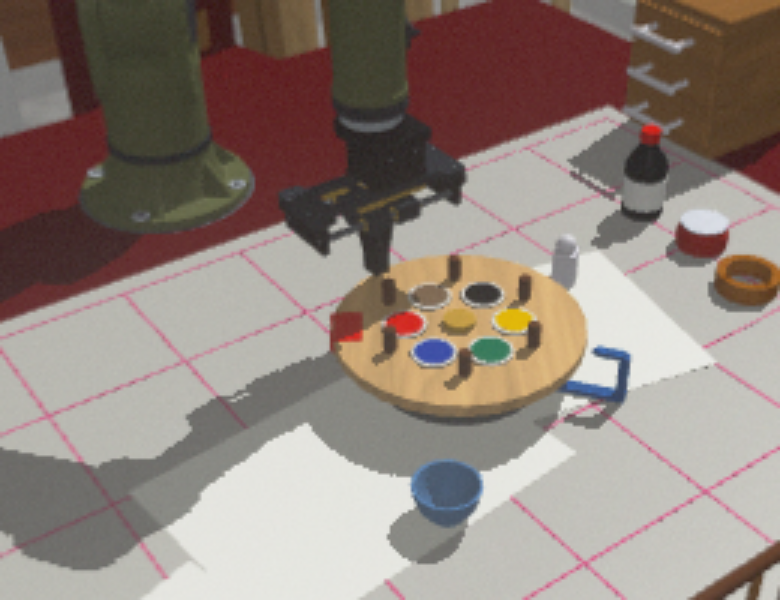

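The fingertip hovers over the near rim at r ≈ 115 mm, clear of pegs. Next I'll probe the brake press once with the wheel at rest to learn the contact height and force.

Request:
{"api": "carry_out", "payload": {
  "plan": [
    {"dx": 0, "dy": 0, "dz": 0.45, "rx": 0, "ry": 0, "rz": 0, "fingers": 1}
  ]
}}

```text
time_s: 3.62
tool_pos: [0.4403, 0.0476, 0.0718]
tool_rot: [179.9, -0.2, 0.1]
force: [0.7, -0.1, 1.0]
grip_width: 0.0007
```

Request:
{"api": "carry_out", "payload": {
  "plan": [
    {"dx": 0, "dy": 0, "dz": 0.4, "rx": 0, "ry": 0, "rz": 0, "fingers": 1}
  ]
}}

```text
time_s: 3.75
tool_pos: [0.4395, 0.0472, 0.0589]
tool_rot: [179.9, -0.0, 0.0]
force: [-4.0, -1.0, 9.8]
grip_width: 0.0009
```

```bash
python3 - <<'E'
from h import *
for i in range(3):
    r=imaging.read_camera("top");o=sensors.get_obs(); print(o["time_s"],o["tool_pos"],o["force"])
E
```

```text
3.8 [0.43937977 0.04734827 0.05804941] [-1.55533938 -0.71164439  9.59869075]
3.85 [0.43948372 0.0474204  0.05890332] [-3.41072931 -0.99767063  9.28210219]
3.9 [0.43950825 0.04738728 0.0593358 ] [-3.26386757 -2.02725301  9.05248521]
```

Request:
{"api": "carry_out", "payload": {
  "plan": [
    {"dx": 0, "dy": 0, "dz": -1, "rx": 0, "ry": 0, "rz": 0, "fingers": 1},
    {"dx": 0, "dy": 0, "dz": -0.95, "rx": 0, "ry": 0, "rz": 0, "fingers": 1},
    {"dx": 0.25, "dy": -1, "dz": 0, "rx": 0, "ry": 0, "rz": 0, "fingers": 1},
    {"dx": 0.25, "dy": -1, "dz": 0, "rx": 0, "ry": 0, "rz": 0, "fingers": 1},
    {"dx": 0.25, "dy": -1, "dz": 0, "rx": 0, "ry": 0, "rz": 0, "fingers": 1},
    {"dx": 0.25, "dy": -1, "dz": 0, "rx": 0, "ry": 0, "rz": 0, "fingers": 1},
    {"dx": 0, "dy": 0, "dz": 0.75, "rx": 0, "ry": 0, "rz": 0, "fingers": 1},
    {"dx": 0, "dy": 0, "dz": 0.65, "rx": 0, "ry": 0, "rz": 0, "fingers": 1}
  ]
}}

```text
time_s: 4.9
tool_pos: [0.4694, 0.1678, 0.0745]
tool_rot: [180.0, 0.0, 0.1]
force: [0.3, -0.8, -0.3]
grip_width: 0.0004
```

```bash
cat >> h.py <<'E'
HUB=np.array([.548,.078]); PT=np.radians(36.3)
# dish hue masks; offsets CCW from red in deg
def angles(r):
    im=r["color"];hsv=cv2.cvtColor(im,cv2.COLOR_RGB2HSV);H,S,V=[hsv[...,i].astype(int) for i in range(3)]
    M={"red":(((H<6)|(H>174))&(S>150)&(V>70),0),"blue":((H>108)&(H<130)&(S>130)&(V>50),60),"green":((H>70)&(H<95)&(S>130)&(V>40),120),"yellow":((H>19)&(H<30)&(S>190)&(V>110),180)}
    out={}
    for n,(m,off) in M.items():
        k,l,st,ce=cv2.connectedComponentsWithStats(m.astype(np.uint8))
        for i in range(1,k):
            if st[i,4]<20: continue
            p=plane(r,ce[i],.064)[0]-np.r_[HUB,0]; rr=np.hypot(*p[:2]); a=np.arctan2(p[1],p[0])
            if rr<.13 and rr>.03:
                w=a-PT-np.radians(off); w=(w+np.pi)%(2*np.pi)-np.pi
                out.setdefault(n,[]).append((round(float(w),3),round(float(rr),3),int(st[i,4])))
    return out
E
python3 - <<'E'
from h import *
r=imaging.read_camera("top"); cv2.imwrite("pics/t2.png",cv2.resize(r["color"][130:320,180:430,::-1],None,fx=3,fy=3))
print(angles(r)); print("peg",plane(r,(282,246.7),.09))
r=imaging.read_camera("scene"); cv2.imwrite("pics/s2.png",cv2.resize(r["color"][80:280,180:440,::-1],None,fx=3,fy=3))
print(angles(r)); o=sensors.get_obs();print(o["tool_pos"],o["time_s"])
E
```

```text
{'red': [(-2.918, 0.119, 129)], 'blue': [(-2.89, 0.057, 115)], 'green': [(-2.885, 0.059, 113)], 'yellow': [(-2.909, 0.06, 111)]}
peg [[0.47582932 0.12202896 0.09      ]]
{'red': [(-2.914, 0.119, 73), (-2.997, 0.057, 53)], 'blue': [(-2.925, 0.055, 68)], 'green': [(-2.872, 0.054, 56)], 'yellow': [(-2.854, 0.058, 57)]}
[0.46744688 0.16664828 0.07302689] 5.0
```

View pics/s2.png

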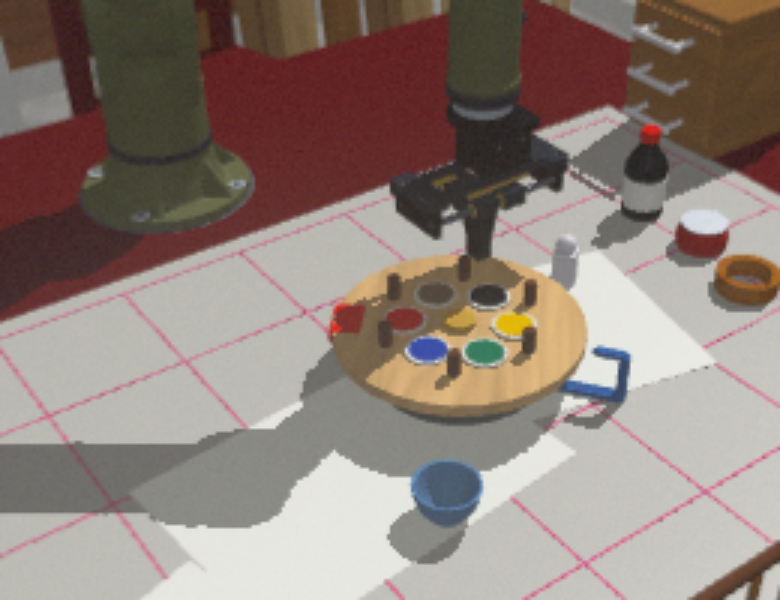

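View pics/t2.png

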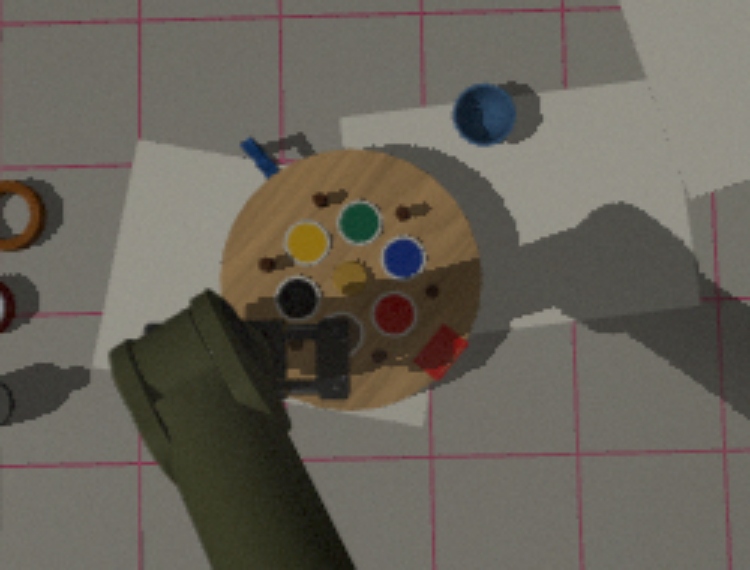

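The press nudged the wheel to about -2.90 (it is at rest), so the peg to push is now near (0.483, 0.132). I'll flick it towards -y, lift while still moving, then drop to hover over the outer rim.

Request:
{"api": "carry_out", "payload": {
  "plan": [
    {"dx": 0.3, "dy": 0.4, "dz": 0, "rx": 0, "ry": 0, "rz": 0, "fingers": 1},
    {"dx": -0.1, "dy": 0.65, "dz": 0, "rx": 0, "ry": 0, "rz": 0, "fingers": 1},
    {"dx": -0.15, "dy": 0.85, "dz": 0, "rx": 0, "ry": 0, "rz": 0, "fingers": 1},
    {"dx": -0.1, "dy": 0.85, "dz": 0, "rx": 0, "ry": 0, "rz": 0, "fingers": 1},
    {"dx": 0, "dy": 0.7, "dz": -1, "rx": 0, "ry": 0, "rz": 0, "fingers": 1},
    {"dx": 0, "dy": 0.5, "dz": -1, "rx": 0, "ry": 0, "rz": 0, "fingers": 1},
    {"dx": -0.9, "dy": 0, "dz": 0, "rx": 0, "ry": 0, "rz": 0, "fingers": 1},
    {"dx": 0, "dy": 0, "dz": 0.8, "rx": 0, "ry": 0, "rz": 0, "fingers": 1},
    {"dx": 0, "dy": 0, "dz": 0.8, "rx": 0, "ry": 0, "rz": 0, "fingers": 1},
    {"dx": 0, "dy": 0, "dz": 0.4, "rx": 0, "ry": 0, "rz": 0, "fingers": 1}
  ]
}}

```text
time_s: 6.25
tool_pos: [0.4413, 0.0482, 0.0754]
tool_rot: [180.0, -0.0, -0.0]
force: [-1.0, 0.2, 0.7]
grip_width: 0.0001
```

```bash
python3 - <<'E'
from h import *
for i in range(4):
    t=sensors.get_obs()["time_s"]; n=["top","scene"][i%2]; r=imaging.read_camera(n); o=sensors.get_obs()
    print(round(t,3),n,angles(r),o["tool_pos"].round(4),o["force"].round(1))
    cv2.imwrite(f"pics/f{i}.png",cv2.resize(r["color"][80:320,180:440,::-1],None,fx=2,fy=2))
E
```

```text
6.25 top {'red': [(0.184, 0.12, 155), (0.184, 0.06, 119)], 'blue': [(0.161, 0.059, 113)], 'green': [(0.161, 0.056, 92)], 'yellow': [(0.246, 0.053, 71)]} [0.4405 0.0484 0.0743] [ 0.3 -0.2 -1. ]
6.3 scene {'red': [(0.314, 0.119, 86), (0.361, 0.059, 63)], 'blue': [(0.331, 0.062, 54)], 'green': [(0.255, 0.062, 43)], 'yellow': [(0.289, 0.055, 52)]} [0.4407 0.0488 0.0751] [-0.   0.5  0.3]
6.35 top {'red': [(0.469, 0.12, 148), (0.464, 0.06, 122)], 'blue': [(0.439, 0.059, 113)], 'green': [(0.388, 0.053, 65)], 'yellow': [(0.475, 0.057, 114)]} [0.4413 0.049  0.0758] [ 0.5  0.8 -0.3]
6.4 scene {'red': [(0.596, 0.12, 79), (0.651, 0.06, 60)], 'blue': [(0.607, 0.062, 54)], 'green': [(0.465, 0.057, 22)], 'yellow': [(0.528, 0.055, 54)]} [0.4417 0.0492 0.0762] [ 0.4 -0.2 -0.9]
```

The wheel spins freely at about 2.8 rad/s and red has gone past once. Next I'll track it with the top camera and have the script stop at a moment that is a whole number of rows before the brake trigger.

```bash
cat > trk.py <<'E'
from h import *
import sys
D=[(6.25,.184),(6.35,.467)]
LEAD=float(sys.argv[1])
w=2.8;th=.467;tl=6.35
for i in range(60):
    t=sensors.get_obs()["time_s"]; a=angles(imaging.read_camera("top")); now=sensors.get_obs()["time_s"]
    pr=th+w*(t-tl)
    v=[x[0] for x in a.get("red",[]) if (x[1]>.115 and x[1]<.125 and x[2]>140) or (.055<x[1]<.065 and x[2]>105)]+[x[0]+.025 for x in a.get("blue",[]) if x[2]>105 and .055<x[1]<.063]
    if v:
        m=pr+np.median([(x-pr+np.pi)%(2*np.pi)-np.pi for x in v])
        if abs(m-pr)<.5: D.append((t,m))
    d=np.array(D); tt=d[:,0]-now
    # theta = a + w t - .5*al t^2 , al prior .13+-.05
    A=np.c_[np.ones(len(d)),tt,-.5*tt**2]/.015; b=d[:,1]/.015
    A=np.r_[A,[[0,0,1/.05]]]; b=np.r_[b,.13/.05]
    s,*_=np.linalg.lstsq(A,b,rcond=None)
    th,w,al=s; tl=now
    tgt=np.ceil((th+.1)/(2*np.pi))*2*np.pi
    arr=(tgt-th)/w; arr=(tgt-th+.5*al*arr**2)/w
    rem=arr-LEAD
    k=round(rem/.125)
    if rem<.6 or i%5==0: print(round(now,3),len(D),"th %.3f w %.3f al %.3f rem %.3f k %d res %.3f"%(th,w,al,rem,k,rem-k*.125), np.round(np.std(b[:-1]*.015-(A@s)[:-1]*.015),3))
    if rem<.52 and k>=0 and abs(rem-k*.125)<.013: print("STOP target",tgt,"k",k); break
E
python3 trk.py 0.115
```

```text
6.5 3 th 0.884 w 2.780 al 0.130 rem 1.915 k 15 res 0.040 0.001
6.75 8 th 1.573 w 2.742 al 0.131 rem 1.673 k 13 res 0.048 0.002
7.0 13 th 2.251 w 2.703 al 0.132 rem 1.431 k 11 res 0.056 0.002
7.25 18 th 2.988 w 2.801 al 0.035 rem 1.070 k 9 res -0.055 0.02
7.5 23 th 3.699 w 2.814 al 0.018 rem 0.806 k 6 res 0.056 0.019
7.75 28 th 4.353 w 2.708 al 0.113 rem 0.608 k 5 res -0.017 0.022
7.8 29 th 4.484 w 2.692 al 0.124 rem 0.564 k 5 res -0.061 0.021
7.85 30 th 4.613 w 2.675 al 0.134 rem 0.519 k 4 res 0.019 0.021
7.9 31 th 4.743 w 2.659 al 0.143 rem 0.473 k 4 res -0.027 0.021
7.95 32 th 4.872 w 2.645 al 0.149 rem 0.426 k 3 res 0.051 0.021
8.0 33 th 5.003 w 2.634 al 0.152 rem 0.378 k 3 res 0.003 0.021
STOP target 6.283185307179586 k 3
```

Request:
{"api": "carry_out", "payload": {
  "plan": [
    {"dx": 0, "dy": 0, "dz": 0, "rx": 0, "ry": 0, "rz": 0, "fingers": 1},
    {"dx": 0, "dy": 0, "dz": 0, "rx": 0, "ry": 0, "rz": 0, "fingers": 1},
    {"dx": 0, "dy": 0, "dz": 0, "rx": 0, "ry": 0, "rz": 0, "fingers": 1},
    {"dx": 0, "dy": 0, "dz": 0.6, "rx": 0, "ry": 0, "rz": 0, "fingers": 1},
    {"dx": 0, "dy": 0, "dz": 0, "rx": 0, "ry": 0, "rz": 0, "fingers": 1},
    {"dx": 0, "dy": 0, "dz": 0, "rx": 0, "ry": 0, "rz": 0, "fingers": 1}
  ]
}}

```text
time_s: 8.75
tool_pos: [0.4423, 0.0496, 0.0589]
tool_rot: [180.0, -0.1, 0.1]
force: [-0.5, -0.5, 9.9]
grip_width: 0.0003
```

```bash
python3 - <<'E'
from h import *
for i in range(3):
    r=imaging.read_camera("top"); o=sensors.get_obs()
    print(o["time_s"],angles(r),o["tool_pos"].round(4),o["force"].round(1))
cv2.imwrite("pics/b.png",cv2.resize(r["color"][130:320,180:430,::-1],None,fx=3,fy=3))
E
```

```text
8.8 {'red': [(-0.056, 0.12, 158), (-0.05, 0.059, 122)], 'blue': [(-0.084, 0.059, 116)], 'green': [(-0.097, 0.057, 102)], 'yellow': [(0.046, 0.051, 51)]} [0.4423 0.0496 0.059 ] [-1.7 -0.2  9. ]
8.85 {'red': [(-0.058, 0.12, 156), (-0.05, 0.059, 122)], 'blue': [(-0.084, 0.059, 116)], 'green': [(-0.089, 0.057, 101)], 'yellow': [(0.038, 0.05, 51)]} [0.4423 0.0495 0.059 ] [-1.2 -0.6  9.1]
8.9 {'red': [(-0.058, 0.12, 159), (-0.05, 0.059, 122)], 'blue': [(-0.082, 0.059, 115)], 'green': [(-0.085, 0.057, 105)], 'yellow': [(0.042, 0.05, 53)]} [0.4423 0.0495 0.059 ] [-1.1 -0.2  9. ]
```

View pics/b.png

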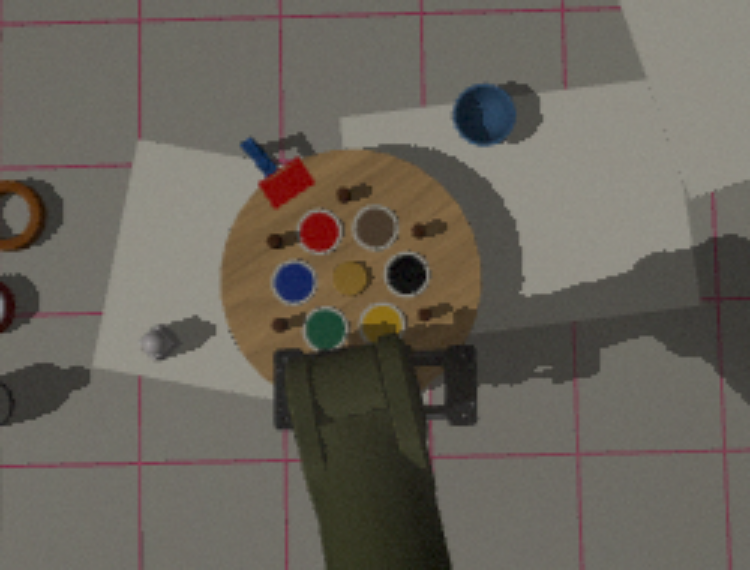

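Stopped: red band about 0.057 rad short of the pointer (roughly 8–9 mm), at rest under 9 N. I'll lift slowly so the release doesn't kick the wheel.

Request:
{"api": "carry_out", "payload": {
  "plan": [
    {"dx": 0, "dy": 0, "dz": -0.03, "rx": 0, "ry": 0, "rz": 0, "fingers": 1},
    {"dx": 0, "dy": 0, "dz": -0.03, "rx": 0, "ry": 0, "rz": 0, "fingers": 1}
  ]
}}

```text
time_s: 9.15
tool_pos: [0.4424, 0.0496, 0.0607]
tool_rot: [180.0, -0.2, 0.1]
force: [1.6, -0.3, 4.7]
grip_width: 0.0003
```

```bash
cat > c.py <<'E'
from h import *
for i in range(2):
    r=imaging.read_camera("top"); o=sensors.get_obs()
    a=angles(r);print(o["time_s"],a["red"],a["blue"],o["tool_pos"].round(4),o["force"].round(1))
E
python3 c.py
```

```text
9.2 [(-0.057, 0.12, 158), (-0.05, 0.06, 123)] [(-0.084, 0.059, 116)] [0.4425 0.0497 0.0607] [0.5 0.5 4.9]
9.25 [(-0.056, 0.12, 154), (-0.05, 0.059, 122)] [(-0.085, 0.059, 116)] [0.4424 0.0497 0.0606] [0.7 0.3 4.5]
```

Request:
{"api": "carry_out", "payload": {
  "plan": [
    {"dx": 0, "dy": 0, "dz": -0.03, "rx": 0, "ry": 0, "rz": 0, "fingers": 1},
    {"dx": 0, "dy": 0, "dz": -0.03, "rx": 0, "ry": 0, "rz": 0, "fingers": 1},
    {"dx": 0, "dy": 0, "dz": -0.03, "rx": 0, "ry": 0, "rz": 0, "fingers": 1},
    {"dx": 0, "dy": 0, "dz": -0.03, "rx": 0, "ry": 0, "rz": 0, "fingers": 1},
    {"dx": 0, "dy": 0, "dz": -0.05, "rx": 0, "ry": 0, "rz": 0, "fingers": 1}
  ]
}}

```text
time_s: 9.88
tool_pos: [0.4399, 0.0493, 0.0639]
tool_rot: [180.0, 0.1, 0.1]
force: [0.9, -0.4, 0.2]
grip_width: 0.0004
```

```bash
python3 c.py
```

```text
9.925 [(-0.059, 0.12, 156), (-0.052, 0.06, 124)] [(-0.087, 0.059, 117)] [0.4402 0.0493 0.0641] [0.5 0.2 0.6]
9.975 [(-0.064, 0.12, 156), (-0.052, 0.059, 123)] [(-0.085, 0.059, 116)] [0.4404 0.0493 0.0642] [-0.1  0.9  0.2]
```

Contact is released and the wheel is still. Lifting clear.

Request:
{"api": "carry_out", "payload": {
  "plan": [
    {"dx": 0, "dy": 0, "dz": -0.3, "rx": 0, "ry": 0, "rz": 0, "fingers": 1},
    {"dx": 0, "dy": 0, "dz": -0.8, "rx": 0, "ry": 0, "rz": 0, "fingers": 1},
    {"dx": 0, "dy": 0, "dz": -1, "rx": 0, "ry": 0, "rz": 0, "fingers": 1},
    {"dx": 0, "dy": 0, "dz": 0, "rx": 0, "ry": 0, "rz": 0, "fingers": 1},
    {"dx": 0, "dy": 0, "dz": 0, "rx": 0, "ry": 0, "rz": 0, "fingers": 1},
    {"dx": 0, "dy": 0, "dz": 0, "rx": 0, "ry": 0, "rz": 0, "fingers": 1}
  ]
}}

```text
time_s: 10.72
tool_pos: [0.4402, 0.0494, 0.1265]
tool_rot: [-180.0, 0.1, 0.1]
force: [-0.5, -1.0, -1.1]
grip_width: 0.0006
```

```bash
python3 c.py; python3 - <<'E'
from h import *
for i in range(12): imaging.read_camera("wrist")
r=imaging.read_camera("top"); print(sensors.get_obs()["time_s"],angles(r)["red"])
cv2.imwrite("pics/end.png",cv2.resize(r["color"][130:320,130:430,::-1],None,fx=2.6,fy=2.6))
E
```

```text
10.775 [(-0.063, 0.12, 158), (-0.052, 0.06, 124)] [(-0.089, 0.059, 118)] [0.4402 0.0494 0.1265] [0.3 0.9 0.6]
10.825 [(-0.063, 0.12, 159), (-0.052, 0.06, 124)] [(-0.087, 0.059, 117)] [0.4403 0.0494 0.1266] [-0.4 -0.7  0.1]
11.475 [(-0.059, 0.12, 155), (-0.051, 0.06, 125)]
```

View pics/end.png

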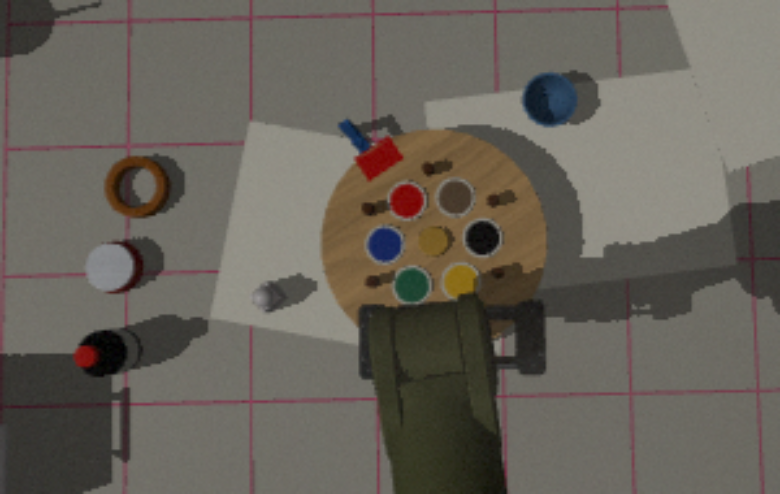

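The red band (379,158) sits at the pointer tip (about 366,147). The wheel is still, the finger is clear and the bystanders haven't moved. Handing in.

```bash
python3 -c "
from cell import ticket
print(ticket.sign_off())"
```

```text
the job is handed in; nothing more can be done
None
```

The wheel is stopped with the red band at the pointer, and I have handed the job in; sign-off gave no verdict.

- **Flick:** I pushed one peg with the shut fingertips and lifted away. The wheel ran freely counterclockwise at about 2.8 rad/s, and red went past the pointer once untouched.
- **Brake:** I tracked red with the top camera and pressed on the bare rim with about 9–10 N as red came round again, around 8.5 s.
- **Release:** I lifted slowly so the release would not kick the wheel.

**Last checks:**
- **Wheel:** It was about 0.06 rad short of the pointer, roughly 9 mm against the 25 mm limit. The reading stayed the same for over a second after the finger came off.
- **Finger:** It was clear at z = 0.127 m, with force readings at noise level.
- **Bystanders:** Those in the final top view showed no visible movement, judged by eye. The paperweight and inkstone were outside that crop, but the arm did not go near them after passing over at 0.22 m.

**Disagreements:**
- **Practice press:** Before the flick I pressed the rim once at rest to find its height, and this turned the wheel by about -0.1 rad. I allowed for it before flicking.
- **Tracking scatter:** Mid-run tracking scattered by about 0.02 rad, which I put down to the arm partly hiding the marks.

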